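# Turn the screwdriver over in the tool mug

### The arm

A 7-joint arm with a two-finger parallel gripper is mounted at the origin on a cart in front of the work surface, level with it; the furniture and walls round the work are solid. World frame = base frame: x ahead of the robot, y to its left, z up, the work surface at z = 0. Lengths are in m, angles in rad, forces in N, time in s.
With the tool pointing down it reaches from about 0.4 to 0.9 m from the base axis. Payload 5.5 kg.
Tool frame: the origin (TCP) lies midway between the tips of the shut fingers; the grasp point (between the pads) lies 19 mm behind it; z points along the fingers, y is the line along which they close (so a half turn about z gives the same grasp; the last joint's range is limited). The gripper opens to 85 mm and grips with 20 to 120 N. Pads are 22 mm wide; open, the fingers measure 114 mm over their backs; the gripper's body (76 mm by 85 mm) begins 54 mm behind the grasp point. The pads swing forward as they close: fully open they stand 13 mm farther back than shut.
Start: joints at [-0.876, 0.501, -0.427, 1.55, 0.221, 1.138, -0.21], TCP at [0.272, 0.59, 0.231] pointing down, gripper open.
Joint ranges: [-2.88, 2.88], [-0.31, 2.03], [-1.54, 1.56], [0.2, 2.42], [-1.41, 4.55], [0.19, 2.02], [-2.57, 2.57]. Speed limits (rad/s): [2.57, 2.57, 3.14, 3.14, 3.14, 3.14, 3.14].

### API

Orientations are given as a 3x3 rotation matrix whose columns are the frame's x, y, z axes.
In Python, from plant import bot, kin, optics gives the robot as it stands. Calls block until the motion is done:
- bot.move_pose(position, orientation): joint-space move of the TCP to a pose.
- bot.move_straight(position, rot=None, rate=0.15, threshold=None): straight line of the TCP; rot=None keeps the orientation; rate is the mean speed in m/s. With threshold (N) it stops when the force on the tool has changed by that much, and returns True; else False.
- bot.movej(angles): joint-space move.
- bot.grip(opening): finger opening in m; the grip force is fixed at half the most; returns when the fingers have stopped.
- bot.dwell(seconds).
- kin.ik(position, orientation): joint angles nearest the present ones, or None.
- bot.observe(): the state.
- optics.snapshot(name): name is "side" or "top"; returns a dict with "color" (400x640x3 uint8, blue, green, red), "intrinsics" (3x3 intrinsics, pixels), "world_to_cam" (4x4, takes a point from world to camera coordinates). Camera axes: x right, y up, looking along -z (the intrinsics and any distortion apply to the point x, -y, -z); pixel columns grow to the right and rows downward; lengths in m; the calibration is good to about 2 mm. A picture is of the moment at which its call begins. There is no depth.
A pose or a line that the arm cannot do raises bot.MotionError and nothing moves.
- bot.job_done(): hands the job in, once; it reports no verdict.
The state is a dict: "time_s": time; "qpos": joint angles; "dq": joint speeds; "effort": joint torques, N m; "tool_pos": TCP position; "tcp_rot": TCP orientation; "contact_force": force on the tool from outside, world axes, zero at the start; "wrist_torque": the same for the moment, N m; "finger_gap": finger opening in m.
Only numpy, scipy, OpenCV 4.12 (cv2) and the standard library are available. Lean on these libraries where they do the work, as an engineer would, in place of code of your own. Each camera call takes 0.05 s, during which the arm holds its last target. There are 200 camera calls.

### The job

Someone has dropped the screwdriver into the tool mug blade up and leaning over the mug's handle. Take it out, lay it down on the free worktop and let go of it, then pick it up again and lower it back into the mug, blade down and without dropping it, so that it leans on the side of the rim opposite the mug's handle and the handle is free to hold. Leave the mug standing where it is and do not disturb the small card box, the round clip tin or the calculator.

Things in the scene. Friction and masses are not known exactly. Their poses are not given: they have to be found in the camera images.
- mug: plain white ceramic mug (not the patterned coffee mug far left), loose, 0.38 kg, upright on the worktop; 82 mm outer diameter, 110 mm tall. Origin: centre of its underside; z up along its axis; +y points to its ear-shaped handle (reaches 78 mm from the axis, 20 to 95 mm up), so -y is the side away from the handle. The handle points to the robot's right (world -y), up to 35 degrees either way
- mug_rim (a point): centre of the mug's mouth, 110 mm above its underside; axes as the mug's. Straight wall 4 mm thick, inner diameter 74 mm
- mug_in (a point): centre of the mug's flat inner floor, 5 mm above its underside, 105 mm below the rim; axes as the mug's
- screwdriver: screwdriver, loose, 175 mm long, about 0.07 to 0.13 kg, centre of mass 70 mm from the butt. Own z axis runs along its length from the butt of the grip to the blade; origin on that axis, 52 mm from the butt, 123 mm from the blade's end. Starts in the mug, blade up, leaning about 30 degrees from vertical over the handle side of the rim (at most 26 degrees to either side of the handle)
- blade_tip (a point): end of the blade, on the screwdriver's axis. Bright steel round shank 8.4 mm thick, 90 mm long with the blade; the last 14 mm are a flat 8 x 4 mm blade. At the start about 55 mm of it stand out above the rim
- butt (a point): end of the grip, on the screwdriver's axis. Dark hexagonal grip, 85 mm long, 25 mm across flats, stepped neck at the shank. On the worktop it lies on a flat of the grip with its axis about level, 12 mm up
- card_box: small closed cardboard box, white over brown, 97 x 61 x 34 mm, behind the mug; leave it alone. Origin: centre of its underside, x along its length
- clip_tin: closed round tin, 71 mm in diameter, 24 mm high, left of the mug; leave it alone. Origin: centre of its underside
- calculator: desk calculator, 130 x 80 x 14 mm, to the far right; leave it alone. Origin: centre of its underside. The worktop between it and the mug (x 0.42 to 0.56, y -0.31 to -0.05) is always free, room to lay the screwdriver down; a notebook lies behind it from x = 0.60

How it is judged:
By the outcome, as a careful person would: the job done as asked, in the order asked, and still so for the second after the job is handed in, with the robot touching nothing.
It also fails if it takes over 54 s, if anything falls off the work surface, if the arm or the gripper's body presses on something with over 40 N, if the wrist force passes 120 N, or if a joint passes its speed limit or range.

## Working session

There is one attempt and no reset: what is moved stays moved. The work goes in short steps, each a Python script; the robot and the scene stay as the last script left them, time stands still between calls to the robot, and variables do not carry over. Pictures are saved under pics/ and viewed, on a budget of 10 in all, crops included, one or two more only if the job needs it, and the job is handed in when it is done.

```bash
ls; mkdir -p pics
python3 - <<'E'
from plant import bot,kin,optics
import cv2,numpy as np
for n in("side","top"):
    s=optics.snapshot(n); cv2.imwrite(f"pics/{n}0.png",s["color"]); np.savez(f"{n}0.npz",**s)
    print(n,s.keys(),s["intrinsics"],s["world_to_cam"])
o=bot.observe(); print(o)
E
```

```text
pics
side dict_keys(['color', 'intrinsics', 'world_to_cam']) [[519.10365054   0.         324.20337086]
 [  0.         519.10365054 203.30526183]
 [  0.           0.           1.        ]] [[-0.97409226 -0.22506542 -0.02213217  0.55520374]
 [ 0.11618052 -0.5819812   0.80486021 -0.15643038]
 [-0.19402671  0.78143677  0.5930516  -1.65603479]
 [ 0.          0.          0.          1.        ]]
top dict_keys(['color', 'intrinsics', 'world_to_cam']) [[488.84326595   0.         316.07732954]
 [  0.         488.84326595 188.08004402]
 [  0.           0.           1.        ]] [[-4.41754445e-04 -9.99897575e-01  1.43053836e-02 -2.72056851e-02]
 [ 9.99270213e-01  1.05004979e-04  3.81972480e-02 -5.51044970e-01]
 [-3.81948377e-02  1.43118175e-02  9.99167817e-01 -1.44569243e+00]
 [ 0.00000000e+00  0.00000000e+00  0.00000000e+00  1.00000000e+00]]
{'time_s': 0.1, 'qpos': array([-0.87578137,  0.50177376, -0.42678552,  1.55135315,  0.22078081,
        1.13830562, -0.21032972]), 'dq': array([-0.00035767, -0.00143208, -0.00169252, -0.00240189,  0.00166339,
        0.00074302, -0.00142511]), 'effort': array([-1.11441943e-02, -5.70810556e+01, -5.83872423e+00, -2.81748211e+01,
        1.05017982e-02,  5.38754073e-03,  2.68211352e-05]), 'tool_pos': array([0.27181429, 0.58973905, 0.23034559]), 'tcp_rot': array([[-9.08204613e-01,  4.18525647e-01, -8.14141639e-04],
       [ 4.18526433e-01,  9.08203212e-01, -1.59704941e-03],
       [ 7.09999147e-05, -1.79118744e-03, -9.99998393e-01]]), 'contact_force': array([-0.19242128, -0.281691  , -0.0913951 ]), 'wrist_torque': array([ 0.00330551,  0.03529588, -0.06716878]), 'finger_gap': 0.0852125485557513}
```

View pics/side0.png

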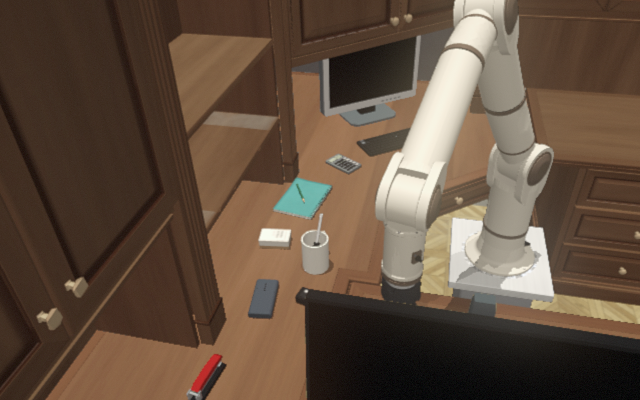

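View pics/top0.png

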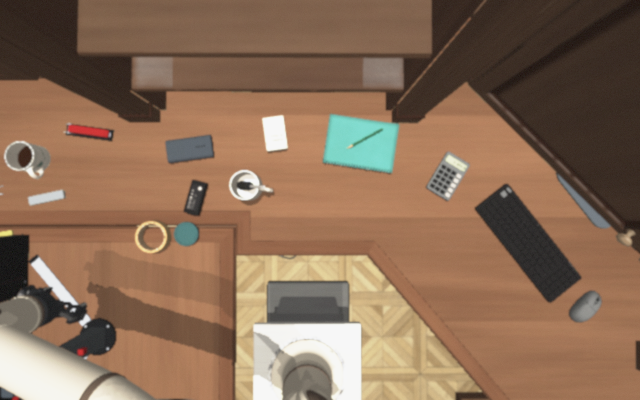

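The side view shows the mug at about (315,252) with the shank rising to (320,215). In the top view the mug is at (245,186), its handle and the shank point to about (270,190), the tin is at (187,234) and the card box at (275,133). Next I'll enlarge both crops.

Run:
```python
import cv2,numpy as np
a=np.load("side0.npz")["color"][200:285,280:350]; b=np.load("top0.npz")["color"][155:215,215:285]
a=cv2.resize(a,None,fx=5,fy=5,interpolation=cv2.INTER_CUBIC);b=cv2.resize(b,None,fx=6,fy=6,interpolation=cv2.INTER_CUBIC)
c=np.zeros((425,780,3),np.uint8);c[:425,:350]=a;c[:360,355:775]=b
cv2.imwrite("pics/crop0.png",c)
```

```text
(no output)
```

View pics/crop0.png

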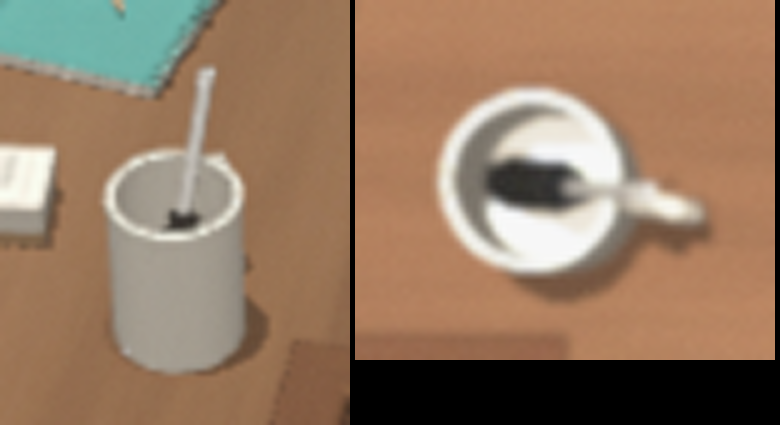

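```bash
cat > h.py <<'E'
import numpy as np,cv2
def ray(s,u,v):
    K,W=s["intrinsics"],s["world_to_cam"]; p=np.linalg.solve(K,[u,v,1.])
    R,t=W[:3,:3],W[:3,3]; d=R.T@np.array([p[0],-p[1],-p[2]]); return -R.T@t,d/np.linalg.norm(d)
def onz(s,u,v,z):
    c,d=ray(s,u,v); return c+d*(z-c[2])/d[2]
def tri(r1,r2):
    (a,d),(b,e)=r1,r2; t=np.linalg.lstsq(np.c_[d,-e],b-a,rcond=None)[0]
    p,q=a+t[0]*d,b+t[1]*e; return (p+q)/2,np.linalg.norm(p-q)
def proj(s,P):
    c=s["world_to_cam"]@np.r_[P,1]; q=s["intrinsics"]@np.array([c[0],-c[1],-c[2]]); return q[:2]/q[2]
E
python3 - <<'E'
from h import *
S=np.load("side0.npz");T=np.load("top0.npz")
np.set_printoptions(precision=4,suppress=True)
tc=lambda x,y:(215+(x-355)/6-.42,155+y/6-.42); sc=lambda x,y:(280+x/5-.4,200+y/5-.4)
# rim: white low-saturation contour in top view
im=T["color"][155:215,215:285]; hsv=cv2.cvtColor(im,cv2.COLOR_BGR2HSV)
m=((hsv[...,1]<60)&(hsv[...,2]>130)).astype(np.uint8)
cs,_=cv2.findContours(m,cv2.RETR_EXTERNAL,cv2.CHAIN_APPROX_NONE); c=max(cs,key=cv2.contourArea)
p=c[:,0]+[215,155]; sel=p[p[:,0]<250].astype(np.float32)
P=np.array([onz(T,u,v,.11) for u,v in sel])[:,:2]
A=np.c_[2*P,np.ones(len(P))]; x=np.linalg.lstsq(A,(P**2).sum(1),rcond=None)[0]
print("rim fit",x[:2],"r",np.sqrt(x[2]+x[:2]@x[:2]),len(P))
print("rim by eye",onz(T,*tc(535,181),.11), "side",onz(S,*sc(174,194),.11))
print("radius eye",np.linalg.norm(onz(T,*tc(437,181),.11)-onz(T,*tc(633,181),.11))/2)
for z in(.06,.08,.095): print("handle end",z,onz(T,*tc(703,212),z))
print("side rim-left/right",onz(S,*sc(104,196),.11),onz(S,*sc(244,196),.11))
for e in[(640,189),(655,190),(665,192)]:
    print("tip tri",tri(ray(S,*sc(207,71)),ray(T,*tc(*e))))
tip,_=tri(ray(S,*sc(207,71)),ray(T,*tc(655,190)))
# neck/grip junction & butt
print("neck",tri(ray(S,*sc(187,212)),ray(T,*tc(566,186))))
print("butt top edge pt",onz(T,*tc(487,180),.012))
print(m.shape); print("box",onz(T,275,133,.034),"tin",onz(T,187,234,.024))
for r in m[18:48]: print("".join(".#"[v] for v in r))
E
```

```text
rim fit [0.5564 0.1736] r 0.04188875043989019 54
rim by eye [0.5565 0.1723 0.11  ] side [0.5571 0.1759 0.11  ]
radius eye 0.045169312914081466
handle end 0.06 [0.5439 0.0984 0.06  ]
handle end 0.08 [0.5432 0.097  0.08  ]
handle end 0.095 [0.5427 0.0958 0.095 ]
side rim-left/right [0.598  0.1862 0.11  ] [0.5154 0.1693 0.11  ]
tip tri (array([0.5497, 0.1187, 0.1613]), np.float64(0.0017509087140617958))
tip tri (array([0.5504, 0.1127, 0.1566]), np.float64(4.2584497606681335e-05))
tip tri (array([0.5505, 0.1087, 0.1536]), np.float64(0.0018291850045338552))
neck (array([0.5544, 0.161 , 0.0837]), np.float64(0.001790584398504581))
butt top edge pt [0.5614 0.2089 0.012 ]
(60, 70)
box [0.7122 0.0938 0.034 ] tin [0.4158 0.3513 0.024 ]
...................#####################..............................
..................########.##############.............................
.................######...################............................
.................#####...##################...........................
................#####..#####################..........................
..........
[... 1064 characters left out ...]
........##########################...........................
.................##########################...........................
..................########################............................
...................######################.............................
....................####################..............................
......................#################...............................
........................#############.................................
..........................########....................................
......................................................................
......................................................................
```

```bash
cat >> h.py <<'E'
Z=np.array([0,0,1.])
def rot(h,th,sgn=1):
    "tool z tilted th deg from straight down toward horizontal h; fingers close across h"
    h=np.r_[h[:2],0]/np.linalg.norm(h[:2]); t=np.radians(th)
    z=-np.cos(t)*Z+np.sin(t)*h; y=sgn*np.cross(h,Z); return np.c_[np.cross(y,z),y,z]
h1=np.array([-.113,-.994,0]); tip0=np.array([.5505,.112,.160])
d0=np.sin(np.radians(30))*h1+np.cos(np.radians(30))*Z
E
python3 - <<'E'
from h import *
from plant import bot,kin,optics
np.set_printoptions(precision=2,suppress=True)
g=tip0-.030*d0
hh=np.array([-.17,-.985,0])
for sg in(1,-1):
  for th in(20,35,45):
    R=rot(h1,th,sg); T=g+.014*R[:,2]
    for n,p,r in[("pre",T-.1*R[:,2],R),("grasp",T,R),("lift",T+.17*Z,R),("lay",np.array([.49,-.22,.03]),rot(h1,th-60,sg)),
        ("pick",np.array([.49,-.1,.005]),rot(h1,30,sg)),("ins",np.array([.56,.22,.3]),rot(hh,-32,sg)),("insend",np.array([.56,.22,.13]),rot(hh,-32,sg)),("ins45",np.array([.56,.22,.13]),rot(hh,-20,sg))]:
        q=kin.ik(p,r); print(sg,th,n,q)
E
```

```text
1 20 pre [-0.04  0.55 -0.64  1.63  0.58  1.36  2.17]
1 20 grasp [-0.02  0.64 -0.59  1.74  0.66  1.19  2.12]
1 20 lift [ 0.02  0.44 -0.64  1.59  0.52  1.45  2.29]
1 20 lay [ 0.13  1.08  0.9   1.72 -1.18  1.6  -1.72]
1 20 pick [ 0.1   0.71 -0.38  2.02  0.98  0.94  2.02]
1 20 ins [ 0.91  0.7  -1.46  1.82  0.29  0.9   2.43]
1 20 insend [-0.8   0.66  0.9   2.01 -1.3   1.11 -2.46]
1 20 ins45 [ 0.39  0.58 -0.8   1.9   0.16  0.66  2.57]
1 35 pre [-0.21  0.72 -0.63  1.5   0.75  1.62  2.02]
1 35 grasp [-0.15  0.76 -0.58  1.64  0.8   1.45  1.98]
1 35 lift [-0.1   0.57 -0.66  1.52  0.72  1.68  2.15]
1 35 lay [-0.13  1.1   1.13  1.84 -1.25  1.49 -1.73]
1 35 pick [ 0.1   0.71 -0.38  2.02  0.98  0.94  2.02]
1 35 ins [ 0.91  0.7  -1.46  1.82  0.29  0.9   2.43]
1 35 insend [-0.8   0.66  0.9   2.01 -1.3   1.11 -2.46]
1 35 ins45 [ 0.39  0.58 -0.8   1.9   0.16  0.66  2.57]
1 45 pre [-0.3   0.84 -0.62  1.4   0.83  1.79  1.96]
1 45 grasp [-0.23  0.85 -0.57  1.56  0.87  1.62  1.92]
1 45 lift [-0.17  0.66 -0.67  1.48  0.82  1.84  2.08]
1 45 lay [-0.25  1.01  1.13  1.92 -1.19  1.27 -1.81]
1 45 pick [ 0.1   0
[... 821 characters left out ...]
  0.71  0.26  1.83 -0.67  0.98  1.01]
-1 35 pick [-0.35  0.68  0.18  2.03  0.61  0.7  -0.84]
-1 35 ins [-0.08  0.24 -0.03  1.85 -0.65  0.99  0.06]
-1 35 insend [ 0.09  0.48 -0.25  1.98 -0.73  0.66  0.28]
-1 35 ins45 [-0.13  0.45 -0.12  1.92 -0.43  0.68 -0.09]
-1 45 pre [-0.76  0.76  0.13  1.42  0.45  1.55 -0.9 ]
-1 45 grasp [-0.71  0.78  0.15  1.59  0.48  1.36 -0.93]
-1 45 lift [-0.71  0.57  0.15  1.5   0.51  1.61 -0.8 ]
-1 45 lay [ 0.23  0.66  0.39  1.9  -0.65  0.85  0.93]
-1 45 pick [-0.35  0.68  0.18  2.03  0.61  0.7  -0.84]
-1 45 ins [-0.08  0.24 -0.03  1.85 -0.65  0.99  0.06]
-1 45 insend [ 0.09  0.48 -0.25  1.98 -0.73  0.66  0.28]
-1 45 ins45 [-0.13  0.45 -0.12  1.92 -0.43  0.68 -0.09]
```

Run:
```python
from h import *
from plant import bot,kin,optics
np.set_printoptions(precision=4,suppress=True)
R=rot(h1,45,-1); g=tip0-.030*d0; T=g+.014*R[:,2]
o=bot.observe()
bot.move_straight(o["tool_pos"]+[.05,-.05,.1],rate=.2)
bot.move_pose(T-.1*R[:,2],R); bot.grip(.05)
hit=bot.move_straight(T,rate=.1,threshold=8)
print(hit,bot.observe()["tool_pos"]-T,bot.observe()["time_s"])
v=[]
for n,(y,x) in(("side",(185,270)),("top",(140,200))):
    s=optics.snapshot(n); np.savez(n+"1.npz",**s); v.append(cv2.resize(s["color"][y:y+100,x:x+100],None,fx=4,fy=4,interpolation=cv2.INTER_CUBIC))
cv2.imwrite("pics/c1.png",np.hstack(v))
```

```text
False [0.0004 0.0009 0.0003] 4.0583
```

View pics/c1.png

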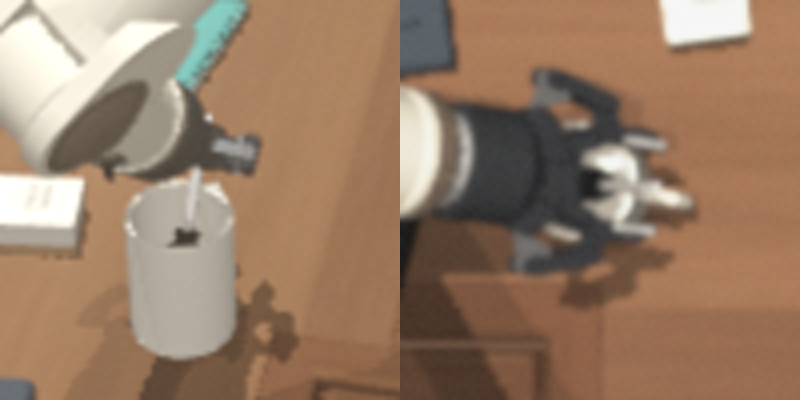

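The top view shows the shank (about (640,188) in the crop) midway between the two open pads, and the mug has not moved. I'll grip and lift.

Run:
```python
from h import *
from plant import bot,kin,optics
np.set_printoptions(precision=4,suppress=True)
bot.grip(0.0); o=bot.observe(); print("gap",o["finger_gap"],o["contact_force"])
p=o["tool_pos"]
print(bot.move_straight(p+.04*Z+.001*h1,rate=.06,threshold=15), bot.observe()["contact_force"])
p=bot.observe()["tool_pos"]
print(bot.move_straight(p+.16*Z,rate=.12,threshold=15), bot.observe()["contact_force"],bot.observe()["finger_gap"],bot.observe()["time_s"])
v=[]
for n,(y,x) in(("side",(140,270)),("top",(130,190))):
    s=optics.snapshot(n); np.savez(n+"2.npz",**s); v.append(cv2.resize(s["color"][y:y+130,x:x+130],None,fx=3,fy=3,interpolation=cv2.INTER_CUBIC))
cv2.imwrite("pics/c2.png",np.hstack(v))
```

```text
gap 0.0058841973960927245 [-0.3819 -0.4666  0.3051]
False [-0.5881 -0.1259 -1.4307]
False [-0.2661  0.2147 -1.7337] 0.006028532545414882 6.9333
```

View pics/c2.png

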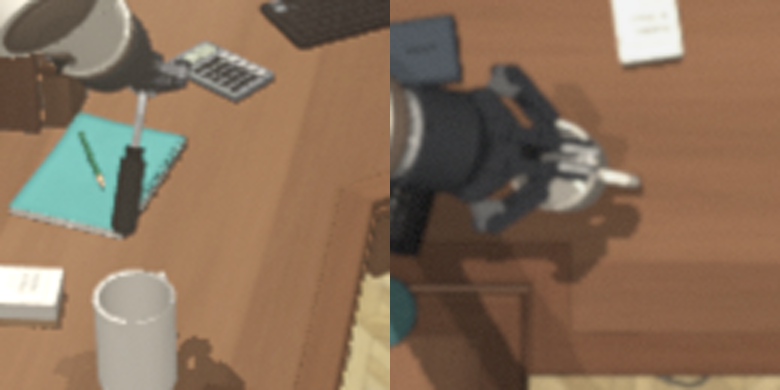

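Run:
```python
from h import *
from plant import bot,kin,optics
np.set_printoptions(precision=4,suppress=True)
S=np.load("side2.npz");o=bot.observe();R=o["tcp_rot"];g=o["tool_pos"]-.014*R[:,2]
n=np.cross(h1,Z); 
for px in[(120,232),(124,233),(133,150)]:
    c,d=ray(S,270+px[0]/3-.33,140+px[1]/3-.33); P=c+d*(n@(g-c))/(n@d); v=g-P
    print(P,np.linalg.norm(v),np.degrees(np.arctan2(v@h1,v[2])))
# mug now: rim and handle in top view
T=np.load("top2.npz"); im=T["color"]; hsv=cv2.cvtColor(im,cv2.COLOR_BGR2HSV)
m=((hsv[...,1]<60)&(hsv[...,2]>130)); 
ys,xs=np.nonzero(m[170:205,262:285]); print("handle px",xs.max()+262, (ys+170)[xs>=xs.max()-2].mean()); 
for z in(.06,.08): print(onz(T,xs.max()+262+.5,(ys+170)[xs>=xs.max()-2].mean(),z))
```

```text
[0.5606 0.2039 0.2123] 0.1440413905061077 33.02473774382384
[0.5595 0.1941 0.2038] 0.14638882243013968 27.958235077080857
[0.5558 0.1622 0.2794] 0.06495510611253785 34.23681333707747
handle px 272 190.125
[0.5433 0.0987 0.06  ]
[0.5426 0.0972 0.08  ]
```

Run:
```python
from h import *
from plant import bot,kin,optics
np.set_printoptions(precision=4,suppress=True)
hL=np.array([0,-1.,0]); R=rot(hL,-12,-1)
P=np.array([.49,-.23,.0045])
bot.move_pose(P+.16*Z,R)
print(bot.move_straight(P+.02*Z,rate=.15,threshold=5)); 
print(bot.move_straight(P,rate=.03,threshold=4)); o=bot.observe(); print(o["tool_pos"],o["contact_force"],o["time_s"])
bot.grip(.03); p=bot.observe()["tool_pos"]
bot.move_straight(p-.12*R[:,2],rate=.15)
bot.move_pose(np.array([.42,-.02,.3]),rot(hL,30,-1))
s=optics.snapshot("top"); np.savez("top3.npz",**s); s2=optics.snapshot("side"); np.savez("side3.npz",**s2)
print(proj(s,[.49,-.085,.012]),proj(s2,[.49,-.085,.012]),bot.observe()["time_s"])
v=[]
for n,w in((s,200),(s2,160)):
    u=proj(n,[.49,-.17,.012]).astype(int); print(u); 
    a=n["color"][max(u[1]-50,0):u[1]+50,u[0]-50:u[0]+50]; v.append(cv2.resize(a,(400,400),interpolation=cv2.INTER_CUBIC))
cv2.imwrite("pics/c3.png",np.hstack(v))
```

```text
False
False
[ 0.4899 -0.23    0.0045] [-0.5842 -0.2028 -0.8066] 10.4167
[335.495 208.578] [351.9486 214.8821] 13.1583
[364 208]
[356 200]
```

View pics/c3.png

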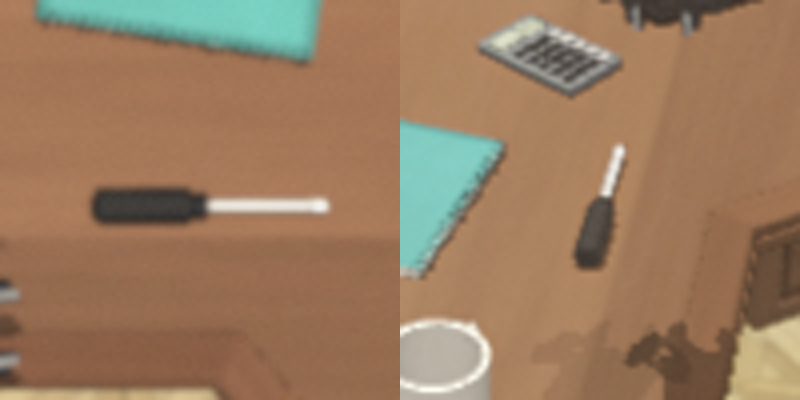

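The screwdriver lies flat and free: in the crop the butt is at (92,205) and the tip at (328,206). The mug still stands. Next I'll plan the regrasp and insertion and check that the arm can reach them.

```bash
cat >> h.py <<'E'
def frame(d):
    n=np.cross(d,Z); n/=np.linalg.norm(n); return np.c_[n,np.cross(d,n),d]
mug=np.array([.5565,.174,0]); hh=np.array([-.169,-.986,0]); A=18
T3=np.load("top3.npz") if __import__("os").path.exists("top3.npz") else None
butt=onz(T3,314+92/4-.4,158+205/4-.4,.012); tip=onz(T3,314+328/4-.4,158+206/4-.4,.010)
d1=(tip-butt)*[1,1,0]; L=np.linalg.norm(d1); d1/=L
butt=(butt+tip)/2-.0875*d1; butt[2]=.012; tip=butt+.175*d1
Rp=rot(d1,A,-1); Gp=butt+.026*d1
def Tpick(z): return Gp+Rp[:,2]*(Gp[2]-z)/-Rp[2,2]   # TCP at height z, tool axis through Gp
def final(phi,u,zt,Tp,Rp=Rp):
    "tool pose for tip at mug u along hh, height zt, leaning phi"
    f=np.radians(phi); d=np.sin(f)*hh-np.cos(f)*Z; D=frame(d)@frame(d1).T
    t=mug+u*hh; t=np.r_[t[:2],zt]; return t+D@(Tp-tip),D@Rp
E
python3 - <<'E'
from h import *
from plant import bot,kin,optics
np.set_printoptions(precision=4,suppress=True)
print(butt,tip,"L",L,d1)
for A_ in(12,18,25):
    R=rot(d1,A_,-1)
    for z in(.006,.2,.1): print(A_,z,kin.ik(np.r_[Tpick(z)[:2],z],R))
    for zt in(.2,.06,.007):
        p,Rf=final(26,.03,zt,Tpick(.004),R); print(" ",zt,p,Rf[:,2],kin.ik(p,Rf))
E
```

```text
[ 0.4892 -0.0889  0.012 ] [ 0.4884 -0.2639  0.012 ] L 0.17622398181371146 [-0.0048 -1.     -0.    ]
12 0.006 [-0.1206  0.5727  0.183   2.0964  0.2386  0.4859 -0.1828]
12 0.2 [-0.2935  0.234   0.2244  2.0013  0.1953  0.9379 -0.1972]
12 0.1 [-0.2089  0.391   0.211   2.0746  0.2024  0.6977 -0.1742]
  0.2 [0.5635 0.2148 0.3281] [ 0.1331  0.7767 -0.6158] [-0.254   0.2986  0.3874  1.9392 -1.1368  1.2149  0.5464]
  0.06 [0.5635 0.2148 0.1881] [ 0.1331  0.7767 -0.6158] [-0.0935  0.5075  0.2032  2.0189 -1.2726  1.077   0.8382]
  0.007 [0.5635 0.2148 0.1351] [ 0.1331  0.7767 -0.6158] [ 0.0054  0.5994  0.0822  2.0244 -1.3045  1.0003  0.9376]
18 0.006 [-0.2232  0.5944  0.2174  2.1016  0.4059  0.5065 -0.407 ]
18 0.2 [-0.348   0.2522  0.2044  2.0029  0.3177  0.9651 -0.345 ]
18 0.1 [-0.2845  0.4097  0.2136  2.0779  0.3492  0.7225 -0.3617]
  0.2 [0.5635 0.2148 0.3281] [ 0.1215  0.709  -0.6948] [-0.2543  0.2609  0.3281  1.9062 -1.0077  1.1461  0.4117]
  0.06 [0.5635 0.2148 0.1881] [ 0.1215  0.709  -0.6948] [-0.0974  0.4566  0.1495  2.0031 -1.1531  0.9759  0.6974]
  0.007 [0.5635 0.2148 0.1351] [ 0.1215  0.709  -0.6948] [-0.0006  0.5469  0.0316  2.0156 -1.1918  0.8922  0.7973]
25 0.006 [-0.3354  0.634   0.2531  2.0988  0.56    0.5545 -0.6285]
25 0.2 [-0.4088  0.2856  0.1841  2.0012  0.443   1.0125 -0.5004]
25 0.1 [-0.366   0.4448  0.2144  2.0755  0.4946  0.7726 -0.5552]
  0.2 [0.5635 0.2148 0.3281] [ 0.1063  0.6202 -0.7773] [-0.2579  0.2315  0.2588  1.863  -0.8453  1.0921  0.2437]
  0.06 [0.5635 0.2148 0.1881] [ 0.1063  0.6202 -0.7773] [-0.1125  0.4118  0.0932  1.9775 -0.9873  0.8844  0.5062]
  0.007 [0.5635 0.2148 0.1351] [ 0.1063  0.6202 -0.7773] [-0.0116  0.4992 -0.0296  1.9969 -1.0223  0.7875  0.5957]
```

Run:
```python
from h import *
from plant import bot,kin,optics
np.set_printoptions(precision=4,suppress=True)
T=Tpick(.002); bot.grip(.05)
bot.move_pose(T-.09*Rp[:,2],Rp)
bot.move_straight(T-.012*Rp[:,2],rate=.1,threshold=8)
hit=bot.move_straight(T,rate=.03,threshold=3); p=bot.observe()["tool_pos"]; print(hit,p)
bot.move_straight([*p[:2],max(p[2]+.0015,.004)],rate=.05)
bot.grip(0.); o=bot.observe(); print(o["finger_gap"],o["tool_pos"],o["contact_force"])
np.save("Tp.npy",o["tool_pos"]); Tp=o["tool_pos"]
bot.move_straight(Tp+.2*Z,rate=.15)
P,R=final(26,.03,.20,Tp); bot.move_pose(P,R); bot.dwell(.2)
o=bot.observe(); print(o["finger_gap"],o["contact_force"],o["time_s"])
v=[]
for n,(y,x) in(("side",(150,265)),("top",(120,190))):
    s=optics.snapshot(n); np.savez(n+"4.npz",**s); v.append(cv2.resize(s["color"][y:y+130,x:x+130],None,fx=3,fy=3,interpolation=cv2.INTER_CUBIC))
    t=mug+.03*hh+.2*Z; f=np.radians(26); b=t-.175*(np.sin(f)*hh-np.cos(f)*Z)
    print(n,"expected tip/butt crop px",[(proj(s,q)-[x,y]+.33)*3 for q in(t,b)])
cv2.imwrite("pics/c4.png",np.hstack(v))
```

```text
False [ 0.4889 -0.1182  0.0018]
0.0259679458702381 [ 0.489  -0.1181  0.0044] [-1.3111  1.3557  5.302 ]
0.025932345995881952 [ 0.1912 -0.2252 -0.7997] 19.4833
side expected tip/butt crop px [array([159.4125, 176.6081]), array([119.9854,  83.5438])]
top expected tip/butt crop px [array([183.2832, 196.3752]), array([ 58.1506, 169.9832])]
```

View pics/c4.png

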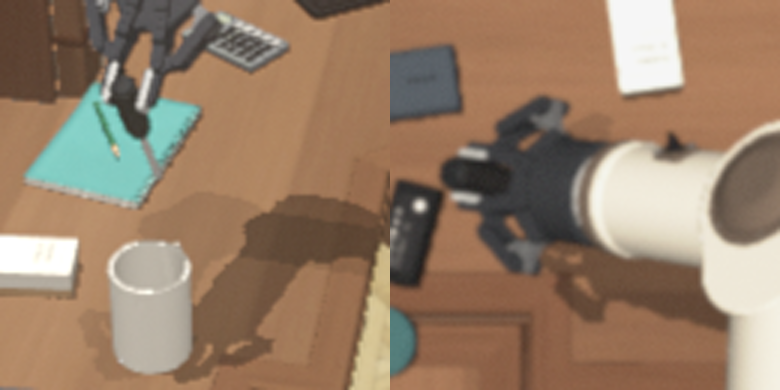

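The held screwdriver matches the prediction, with its tip at (159,176) in the side crop against an expected (159,177). I'll lower it.

Run:
```python
from h import *
from plant import bot,kin,optics
np.set_printoptions(precision=4,suppress=True)
Tp=np.load("Tp.npy")
for zt,r,th in((.09,.12,6),(.03,.08,6),(.003,.025,2.5)):
    P,R=final(26,.03,zt,Tp); hit=bot.move_straight(P,R,rate=r,threshold=th)
    o=bot.observe(); print(zt,hit,o["tool_pos"]-P,o["contact_force"],o["time_s"])
    if hit: break
v=[]
for n,(y,x) in(("side",(180,265)),("top",(120,190))):
    s=optics.snapshot(n); np.savez(n+"5.npz",**s); v.append(cv2.resize(s["color"][y:y+130,x:x+130],None,fx=3,fy=3,interpolation=cv2.INTER_CUBIC))
cv2.imwrite("pics/c5.png",np.hstack(v))
```

```text
0.09 False [0.0005 0.     0.0007] [ 0.2041  0.4465 -0.8516] 20.65
0.03 False [0.0003 0.     0.0004] [ 1.1705 -0.6867 -0.8582] 21.55
0.003 True [-0.0003  0.0007  0.0018] [0.608  0.7941 3.5874] 22.4833
```

View pics/c5.png

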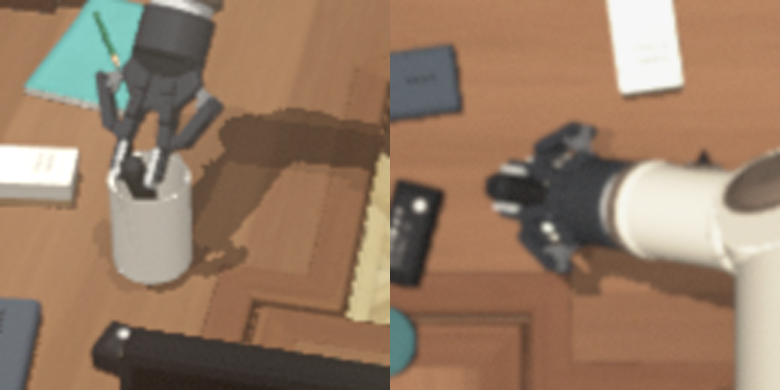

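Run:
```python
from h import *
from plant import bot,kin,optics
np.set_printoptions(precision=4,suppress=True)
Tp=np.load("Tp.npy")
for phi in(27,28,29,30):
    P,R=final(phi,.03,.0055,Tp); hit=bot.move_straight(P,R,rate=.02,threshold=2.5); o=bot.observe(); print(phi,hit,o["contact_force"])
    if hit: break
bot.dwell(.2); print(bot.observe()["contact_force"])
bot.grip(.036); bot.dwell(.3); bot.grip(.05); o=bot.observe(); R=o["tcp_rot"]; print(o["contact_force"])
print(bot.move_straight(o["tool_pos"]-.09*R[:,2],rate=.08,threshold=6))
p=bot.observe()["tool_pos"]; bot.move_straight(p+[-.03,-.15,.12],rate=.2)
print(bot.observe()["contact_force"],bot.observe()["time_s"])
v=[]
for n,(y,x) in(("side",(200,275)),("top",(150,205))):
    s=optics.snapshot(n); np.savez(n+"6.npz",**s); v.append(cv2.resize(s["color"][y:y+90,x:x+90],(400,400),interpolation=cv2.INTER_CUBIC))
cv2.imwrite("pics/c6.png",np.hstack(v))
```

```text
27 False [0.5397 0.4765 1.0229]
28 False [-0.5753 -1.6059  3.0049]
29 True [-1.2063 -2.8422  5.3522]
[-1.3179 -1.6101  5.7707]
[ 0.0403  0.4043 -0.4786]
False
[-0.1199  0.5222 -0.3566] 26.7833
```

View pics/c6.png

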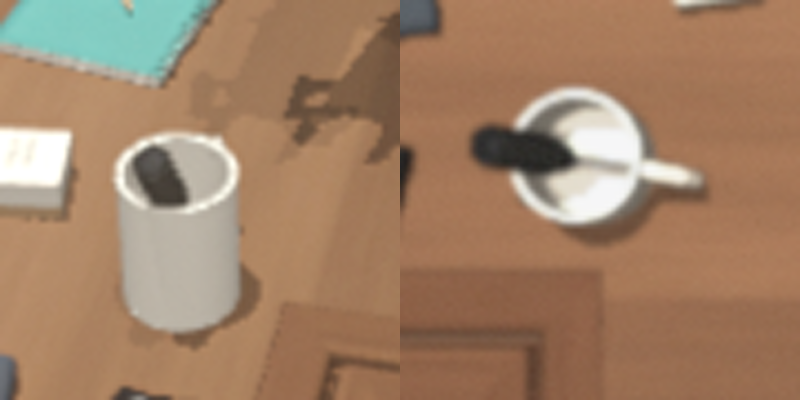

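The screwdriver leans on the left rim with its grip end at (490,145) in the top crop, directly opposite the handle end at (700,183). The blade is down inside the mug. A quick check for anything still moving or displaced, then I'll hand in.

Run:
```python
from h import *
from plant import bot,optics
bot.dwell(.5); s=optics.snapshot("top"); a=np.load("top6.npz")["color"]; z=np.load("top0.npz")["color"]
d=lambda p,q,y,x,h,w:int((cv2.absdiff(p,q)[y:y+h,x:x+w].max(2)>40).sum())
print("settled diff",d(s["color"],a,155,215,60,70),"mug handle",d(s["color"],z,175,264,25,12),"box",d(s["color"],z,110,258,45,34),"tin",d(s["color"],z,218,172,32,32),"calc",d(s["color"],z,148,420,55,52))
P0=None
for im in(z,s["color"]):
    hsv=cv2.cvtColor(im,cv2.COLOR_BGR2HSV); m=(hsv[...,1]<60)&(hsv[...,2]>130); ys,xs=np.nonzero(m[160:212,225:280])
    print("white extents",xs.min()+225,xs.max()+225,ys.min()+160,ys.max()+160)
bot.job_done(); print(bot.observe()["time_s"])
```

```text
settled diff 0 mug handle 2 box 0 tin 0 calc 491
white extents 229 272 170 200
white extents 230 272 170 200
the job is handed in; nothing more can be done
the job is handed in; nothing more can be done
```

The screwdriver is back in the mug, blade down, leaning on the rim opposite the mug's handle, and the job is handed in at about 27 s.

I gripped it by the shank and lifted it straight out. I then laid it flat at about x 0.49, y -0.09 to -0.26 and let go. I picked it up again by the grip and lowered it until the tip touched the mug floor, at about 4.5 N. I tilted it onto the rim before opening the fingers.

**Last checks:**
- **Screwdriver:** the top picture shows it lying along the line of the handle, on the far side. Two pictures about 0.5 s apart show no movement.
- **Mug:** its outline matches the start to within 1 pixel, about 3 mm.
- **Card box and clip tin:** their picture areas are unchanged.
- **Calculator:** this check failed. Its area in the top view differed by 491 pixels from the first picture. I think that is the arm or its shadow over that area, but I did not look at it before handing in. I never moved the tool near the calculator, and the side pictures taken while I was working showed nothing wrong with it.

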